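# Feed a root block through the cutting guide to its spring stop

### The job

Get the root block ready for slicing: lay it in the open trough of the wooden cutting guide, then push it through the guide's covered tunnel with the push stick until it bears on the sprung rubber pad of the hidden end stop, gently, without ramming the stop. Then draw the push stick out and lay it down on the worktop clear of the guide, leaving the block in there against the pad; leave the brass weight, the steel tin and the press stone where they are.

Things in the scene. Friction and masses are not known exactly. Their poses are not given: they have to be found in the camera images.
- guide: Wooden cutting guide fixed on the worktop; the block is fed along its +x axis. Origin: on the worktop, on the channel's centre line, at the tunnel mouth. Base board 250 x 62 x 12 mm, from x -85 to +165 mm; its top, 12 mm up, is the channel floor. In front of the mouth (x < 0) an open trough, beyond it a covered tunnel, at its far end the end stop.
- trough (a point): Middle of the open loading trough, on the channel floor, 45 mm before the tunnel mouth (x -45 mm). The trough runs from x -80 to 0 mm between two fences 12 mm high above the floor, 38 mm apart at the rear (x -80), narrowing evenly to 23 mm at the mouth; open above and at the rear.
- tunnel_mouth (a point): Middle of the tunnel mouth, on the channel floor. Tunnel: x 0 to 130 mm, inside 24 wide x 34 mm high, outside 44 mm wide; cover top 53 mm above the worktop, with a 4 mm knife slot across at x 75. Inside, a leaf spring on the +y side (x 42 to 104) presses the block on the -y fence: it drags with up to about 7 N from there, level once its front is past x 72, and holds it where it is left.
- end_stop: Wood block fixed in the tunnel's far end; origin under its centre, on the channel floor, x 142.5 mm. Its set screw (brass knob behind) bears an 18 mm rubber pad facing the block. The screw's setting varies and is not measured: the pad's face is 83 to 113 mm past the mouth, to be found by feel. The sprung pad gives 4 mm (0.6 N rising to 4.6 N), then is hard; over 15 N on it is ramming.
- root_block: Small pale rectangular block of hard root, 45 mm long (its x) x 21 mm wide (y) x 30 mm high (z), about 40 g, lying loose on the worktop; origin at the centre of its underside. Either end may go first.
- push_stick: Brown hardwood push stick, 200 mm long (x) x 14 mm wide (y), strip 18 mm high, about 60 g; lies on its underside. Origin at the centre of its underside. Its pushing tip is at x +100 mm. Near the rear a grip of the same 14 mm width, from x -90 to -40 mm, rises to 50 mm above the underside: take it there.
- press_stone: Bystander: flat oval cream stone 36 x 54 x 18 mm, loose; origin under its centre.
- weight: Bystander: brass balance weight 25 mm across, 34 mm high, loose; origin under its centre.
- tin: Bystander: open round steel tin 80 mm across, 43 mm high, loose; origin under its centre.
Mind the look-alikes: they are no part of the job. What is shaped like the root_block but blue or turquoise is not meant.

How it is judged:
By the outcome, as a careful person would: the job done as asked, in the order asked, and still so for the second after the job is handed in, with the robot touching nothing.
It also fails if it takes over 69 s, if anything falls off the work surface, if the arm or the gripper's body presses on something with over 40 N, if the wrist force passes 120 N, or if a joint passes its speed limit or range.

### The arm

A 6-joint arm with a two-finger parallel gripper is mounted at the origin on the work surface; the furniture and walls round the work are solid. World frame = base frame: x ahead of the robot, y to its left, z up, the work surface at z = 0. Lengths are in mm, angles in rad, forces in N, time in s.
With the tool pointing down it reaches from about 350 to 975 mm from the base axis. Payload 7.1 kg.
Tool frame: the origin (TCP) lies at the very end of the fingers, on their centre line; the grasp point (between the pads) lies 19 mm behind it; z points along the fingers, y is the line along which they close (so a half turn about z gives the same grasp; the last joint's range is limited). The gripper opens to 88 mm and grips with 3 to 60 N. Pads are 20 mm wide; open, the fingers measure 115 mm over their backs; the gripper's body (75 mm by 178 mm) begins 61 mm behind the grasp point.
Start: joints at [-1.304, 0.423, 1.63, -0, 1.089, -0.019], TCP at [176.221, -599.626, 222.675] pointing down, gripper open.
Joint ranges: [-3, 3], [-0.9, 2.11], [0.09, 2.58], [-1.31, 4.45], [0.11, 2.69], [-2.54, 2.54]. Speed limits (rad/s): [2.39, 2.39, 3.01, 3.14, 3.14, 3.14].

### API

Orientations are given as a rotation vector (axis times angle).
In Python, from workcell import * gives the robot as it stands.
- The arm moves only by the tool step_arm, never from a script. Its argument "deltas" is a list of rows, each a list of 3 entries, a list of its own where there are three numbers: the shift along the tool's x, y, z in units of 300 mm (1.0 is 300 mm), then the turn, a rotation vector about the tool's x, y, z in units of 1.5 rad (1.0 is 1.5 rad), then the gripper command: -1 is shut, 1 is fully open, values between are in proportion. In form: [[[dx, dy, dz], [rx, ry, rz], gripper], ...]. A call has 1 to 20 rows; each row is the pose to reach, as a shift and turn from the pose commanded when the call began, along the tool's axes at that moment; what a row does not reach only later rows make up. A row lasts 1/12 s, in which the tool goes at most 41.7 mm and 7.16 degrees, less where a joint would pass 70% of its speed; a pose out of reach is approached as far as the arm can. A call with a number of a shift or a turn outside -1 to 1 is refused whole. A call with a gripper value outside its range is refused whole. The fingers move at their own pace and stop on an object; the grip force is fixed at half the most. Time passes only in rows, so rows that repeat a pose let the fingers close. It gives the time, the measured TCP pose, the force, the opening and the grip force at its end, in the units of the state.
- get_obs(): the state, without advancing time (a new reading comes with each control period).
- get_image(name): name is "scene" or "top" or "wrist"; returns a dict with "pixels" (384x512x3 uint8, red, green, blue), "fx", "fy", "cx", "cy" (pixels), "T" (4x4, takes a point from camera to world coordinates). Camera axes: x right, y down, z forward; pixel columns grow to the right and rows downward; lengths in mm; the calibration is good to about 2 mm. The wrist camera is an equidistant fisheye: a pixel r from the principal point sees the ray r / f radians off the axis. A picture is of the moment at which its call begins. There is no depth.
- close_job(): hands the job in; it is judged then, once.
The state is a dict: "t": time; "qpos": joint angles; "qvel": joint speeds; "joint_torque": joint torques, N m; "ee_pos": TCP position; "orientation": TCP orientation; "ft_force": force on the tool from outside, world axes, zero at the start; "moment": the same for the moment, N m; "width": finger opening in mm; "grasp_force": force on a finger pad.
Only numpy, scipy, OpenCV 4.12 (cv2) and the standard library are available. Lean on these libraries where they do the work, as an engineer would, in place of code of your own. Each camera call takes 0.05 s, during which the arm holds its last target. There are 200 camera calls.

## Working session

There is one attempt and no reset: what is moved stays moved. The work goes in short steps, Python scripts to look and compute and a tool call to move; the robot and the scene stay as the last step left them, time stands still between calls to the robot, and variables do not carry over. Pictures are saved under pics/ and viewed, at most 10 in all, crops included, and the job is handed in when it is done.

Besides the shell and the picture viewer there is one more tool, called after "Request:" by a JSON object that holds its "fn" and its "kwargs". step_arm: Moves the arm, as the interface text tells. Its arguments: {"type":"object","properties":{"deltas":{"type":"array","items":{"type":"array"}}},"required":["deltas"]}

```bash
ls; mkdir -p pics
cat > h.py <<'E'
from workcell import *
import numpy as np, cv2
from scipy.spatial.transform import Rotation as R
def ray(im,u,v):
    T=np.array(im["T"]); d=np.array([(u-im["cx"])/im["fx"],(v-im["cy"])/im["fy"],1.])
    if im.get("fish"):
        a=d[:2]; r=np.hypot(*a); d=np.array([*(a/max(r,1e-9)*np.sin(r)),np.cos(r)])
    return T[:3,3],T[:3,:3]@d
def onz(im,u,v,z):
    o,d=ray(im,u,v); return o+d*(z-o[2])/d[2]
def save(im,n): cv2.imwrite(n,cv2.cvtColor(np.array(im["pixels"]),cv2.COLOR_RGB2BGR))
def shot(n):
    im=get_image(n); im["fish"]=n=="wrist"; return im
E
python3 - <<'E'
from h import *
import pickle
o=get_obs();print(o)
ims={n:shot(n) for n in("scene","top","wrist")}
pickle.dump(ims,open("ims0.pkl","wb"))
for n,i in ims.items(): print(n,i["fx"],i["cx"],i["cy"],np.round(i["T"],3).tolist())
a=[cv2.cvtColor(np.array(ims[n]["pixels"]),cv2.COLOR_RGB2BGR) for n in("scene","top")]
cv2.imwrite("pics/top.png",cv2.resize(a[1],(768,576),interpolation=cv2.INTER_CUBIC))
cv2.imwrite("pics/scene.png",cv2.resize(a[0],(768,576),interpolation=cv2.INTER_CUBIC))
E
```

```text
pics
{'t': 0.0, 'qpos': array([-1.30402738e+00,  4.23831212e-01,  1.63066396e+00,  3.63340055e-05,
        1.08858940e+00, -1.89856913e-02]), 'qvel': array([-0.00015304,  0.00024742,  0.00034631, -0.00016148,  0.00187387,
       -0.00016485]), 'joint_torque': array([ 2.57902080e-03, -5.44614029e+01, -2.73664767e+01,  6.45595347e-02,
        2.27769365e-02, -1.33560238e-04]), 'ee_pos': array([ 176.07654566, -599.12262399,  221.91793551]), 'orientation': array([-3.10811548e+00, -4.47099125e-01,  2.39325175e-04]), 'ft_force': array([ 0.29703454, -0.18756198,  0.28216071]), 'moment': array([0.04395263, 0.00417405, 0.02149637]), 'grasp_force': 0.0, 'width': 87.45227717693223}
scene 367.5832906545756 257.6676361225415 190.20973965807136 [[0.562, -0.351, 0.749, -59.957], [-0.827, -0.241, 0.507, -444.971], [0.003, -0.905, -0.425, 430.349], [0.0, 0.0, 0.0, 1.0]]
top 370.5201467264223 251.91257372845334 189.29326983479348 [[0.013, -0.993, 0.118, 455.972], [-1.0, -0.016, -0.022, 10.4], [0.023, -0.118, -0.993, 899.829], [0.0, 0.0, 0.0, 1.0]]
wrist 297.3186396354542 250.85587567705312 191.35466727781383 [[0.282, -0.917, -0.282, 254.154], [-0.959, -0.27, -0.081, -576.675], [-0.002, 0.294, -0.956, 384.438], [0.0, 0.0, 0.0, 1.0]]
```

View pics/top.png

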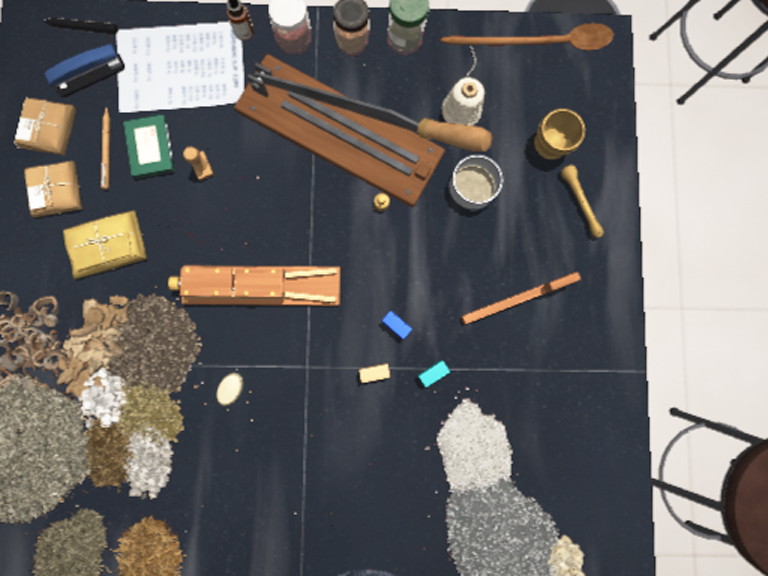

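View pics/scene.png

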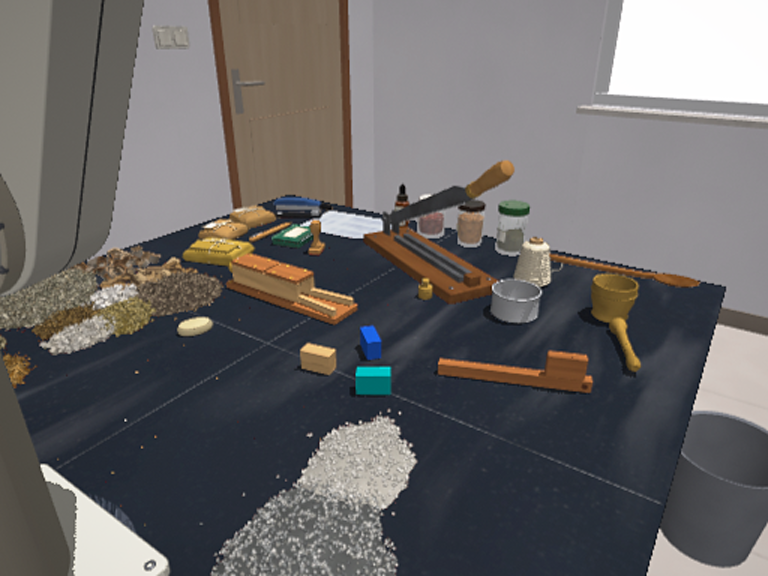

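Top view (768 px scale): there are three block-shaped items: pale (374,373), blue (397,325) and turquoise (434,374). The pale one fits the root block. The guide is at (260,285) with its trough to the right, so feed runs left (≈ world +y). The push stick runs (463,321)–(580,277) with its grip at the right. In the scene view the pale block is at (318,359), and the stick's grip at (567,368).

```bash
cat > m.py <<'E'
from h import *
import pickle
ims=pickle.load(open("ims0.pkl","rb"))
def comps(n,lo,hi,box,k=3):
    im=np.array(ims[n]["pixels"]); h=cv2.cvtColor(im,cv2.COLOR_RGB2HSV)
    m=cv2.inRange(h,lo,hi); q=np.zeros_like(m); x0,y0,x1,y1=box; q[y0:y1,x0:x1]=m[y0:y1,x0:x1]
    cs,_=cv2.findContours(q,cv2.RETR_EXTERNAL,cv2.CHAIN_APPROX_NONE)
    return sorted(cs,key=cv2.contourArea)[::-1][:k]
for nm,lo,hi,box in [("block",(8,40,120),(30,255,255),(232,236,268,262)),("stick",(2,80,50),(20,255,255),(300,175,395,220)),("guide",(2,80,50),(25,255,255),(110,170,235,210))]:
    c=comps("top",lo,hi,box,1)[0]
    print(nm,cv2.contourArea(c),cv2.minAreaRect(c),np.round(cv2.boxPoints(cv2.minAreaRect(c)),1).tolist())
for nm,lo,hi,box in [("block",(8,40,100),(30,255,255),(196,225,228,252)),("stick",(2,80,40),(20,255,255),(288,230,400,265))]:
    c=comps("scene",lo,hi,box,1)[0]
    print("scene",nm,cv2.contourArea(c),cv2.approxPolyDP(c,1.5,True)[:,0].tolist())
t=cv2.cvtColor(np.array(ims["top"]["pixels"]),cv2.COLOR_RGB2BGR)
s=cv2.cvtColor(np.array(ims["scene"]["pixels"]),cv2.COLOR_RGB2BGR)
A=cv2.resize(t[170:265,110:395],None,fx=2.8,fy=2.8,interpolation=cv2.INTER_CUBIC)
B=cv2.resize(s[165:270,140:400],None,fx=3,fy=3,interpolation=cv2.INTER_CUBIC)
C=np.zeros((A.shape[0]+B.shape[0],800,3),np.uint8);C[:A.shape[0],:A.shape[1]]=A;C[A.shape[0]:,:B.shape[1]]=B
cv2.imwrite("pics/crop.png",C)
E
python3 m.py
```

```text
block 168.0 ((249.25, 248.25), (9.60969066619873, 20.003841400146484), 78.69007110595703) [[238.5, 245.5], [258.1000061035156, 241.60000610351562], [260.0, 251.0], [240.39999389648438, 254.89999389648438]]
stick 469.5 ((346.76177978515625, 198.1829833984375), (6.800785541534424, 84.14608764648438), 69.02650451660156) [[306.29998779296875, 210.10000610351562], [384.79998779296875, 179.89999389648438], [387.29998779296875, 186.3000030517578], [308.70001220703125, 216.39999389648438]]
guide 2751.0 ((169.0, 190.0), (26.0, 114.0), 90.0) [[112.0, 177.0], [226.0, 177.0], [226.0, 203.0], [112.0, 203.0]]
scene block 374.5 [[200, 232], [201, 245], [218, 249], [223, 245], [223, 232], [206, 228]]
scene stick 1474.0 [[394, 251], [389, 249], [391, 237], [366, 233], [362, 246], [294, 238], [292, 240], [292, 249], [386, 261], [393, 261]]
```

View pics/crop.png

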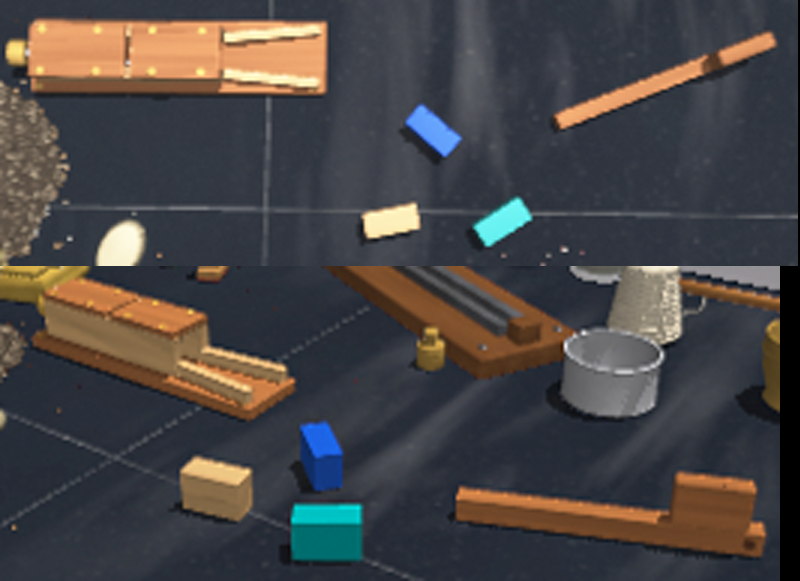

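The crop confirms it: the pale root block at crop (391,221) is cream, matching "pale"; the blue (433,131) and turquoise (502,222) ones are look-alikes. The guide's trough opens at the right, and the stick's grip is at its right-hand end, (712,62)–(772,40).

```bash
cat > m2.py <<'E'
from h import *
import pickle
ims=pickle.load(open("ims0.pkl","rb"))
t,s=ims["top"],ims["scene"]
c=lambda u,v:(u/2.8+110-.35,v/2.8+170-.35)
d=lambda u,v:(u/3+140-.35,(v-266)/3+165-.35)
def tri(a,b):
    o1,d1=ray(t,*a);o2,d2=ray(s,*b)
    k=np.linalg.lstsq(np.c_[d1,-d2],o2-o1,rcond=None)[0]; p,q=o1+k[0]*d1,o2+k[1]*d2
    return np.round((p+q)/2,1),round(np.linalg.norm(p-q),1)
print("block top",tri((249.2,247.6),d(217,473)))
print("grip top front",tri(c(716,58),d(676,474)),"rear",tri(c(772,40),d(755,484)))
print("stick tip",tri(c(557,122),d(459,490)))
print("cover mouth corner near(-x)",tri(c(220,78),d(178,343)),"far",tri(c(220,22),d(207,317)))
print("board rear corners",tri(c(327,94),d(248,410)),tri(c(327,22),d(293,377)))
print("blk",[np.round(onz(t,*p,30),1)[:2].tolist() for p in [(238.5,245.5),(258.1,241.6),(260,251),(240.4,254.9)]])
print("cover z53",[np.round(onz(t,*c(*p),53),1)[:2].tolist() for p in[(220,21),(220,78),(31,21),(31,78)]])
print("board z12",[np.round(onz(t,*c(*p),12),1)[:2].tolist() for p in[(327,22),(327,94),(31,94)]])
print("stick z18",[np.round(onz(t,*c(*p),18),1)[:2].tolist() for p in[(554,118),(560,130),(700,56),(706,76)]])
print("grip z50",[np.round(onz(t,*c(*p),50),1)[:2].tolist() for p in[(770,33),(776,45),(716,52),(721,68)]])
for n,p in dict(stone=(121,245),).items(): print(n,onz(t,*c(*p),18))
print("weight",onz(t,381/1.5,200/1.5,30),"tin",onz(t,476/1.5,182/1.5,43),"blue",onz(t,397/1.5,325/1.5,30),"turq",onz(t,434/1.5,374/1.5,30))
E
python3 m2.py
```

```text
block top (array([423.3,  -4.3,  27. ]), np.float64(0.3))
grip top front (array([ 560. , -274.2,   50.5]), np.float64(4.4)) rear (array([ 575.4, -320.6,   51.6]), np.float64(3.3))
stick tip (array([ 506.6, -146. ,   20.3]), np.float64(3.4))
cover mouth corner near(-x) (array([537.9, 137.2,  43.5]), np.float64(3.9)) far (array([581.8, 139.8,  50.4]), np.float64(1.6))
board rear corners (array([526.8,  52.2,  12.2]), np.float64(1.4)) (array([588.4,  53.7,  15.2]), np.float64(2.2))
blk [[427.9, 20.7], [437.4, -24.7], [415.9, -29.3], [406.4, 16.0]]
cover z53 [[582.8, 138.9], [535.7, 137.3], [580.2, 293.0], [533.4, 290.4]]
board z12 [[589.6, 53.0], [527.2, 51.6], [523.4, 303.2]]
stick z18 [[509.2, -142.4], [499.0, -147.5], [564.4, -269.0], [547.2, -273.8]]
grip z50 [[580.8, -318.1], [570.8, -322.8], [564.1, -272.3], [550.8, -276.2]]
stone [398.111554   219.98324891  18.        ]
weight [695.50660519 -11.88300554  30.        ] tin [ 724.33631731 -162.68437139   43.        ] blue [495.52813212 -39.43204974  30.        ] turq [420.51401864 -97.54559022  30.        ]
```

```bash
cat >> h.py <<'E'
def plan(p,a_deg):
    "deltas from the present measured pose to TCP p, fingers closing along world yaw a_deg, tool down"
    o=get_obs(); R0=R.from_rotvec(o["orientation"]).as_matrix(); a=np.radians(a_deg)
    R1=np.c_[[-np.sin(a),np.cos(a),0],[np.cos(a),np.sin(a),0],[0,0,-1]]
    d=R0.T@(np.array(p)-o["ee_pos"])/300; r=R.from_matrix(R0.T@R1).as_rotvec()/1.5
    print("t",round(o["t"],2),"at",np.round(o["ee_pos"],1),"F",np.round(o["ft_force"],1),"->",np.round(d,4).tolist(),np.round(r,4).tolist())
E
python3 -c "
from h import *
plan((422,-4,140),11.9)"
```

```text
t 0.15 at [ 176.1 -599.2  222.1] F [ 0.3 -0.2 -0.4] -> [1.3457, -1.6722, 0.2756] [-0.0006, -0.0006, -0.9951]
```

Request:
{"fn": "step_arm", "kwargs": {"deltas": [[[0.67,-0.84,0.05],[0,0,-0.5],1],[[0.67,-0.84,0.05],[0,0,-0.5],1],[[0.67,-0.84,0.05],[0,0,-0.5],1],[[0.67,-0.84,0.05],[0,0,-0.5],1],[[0.67,-0.84,0.05],[0,0,-0.5],1],[[0.67,-0.84,0.05],[0,0,-0.5],1],[[0.67,-0.84,0.05],[0,0,-0.5],1],[[0.67,-0.84,0.05],[0,0,-0.5],1]]}}

```text
t: 0.82
ee_pos: [298.0, -298.2, 207.4]
orientation: [-2.728, -1.556, -0.0]
ft_force: [0.4, 0.4, -0.5]
width: 87.8
grasp_force: 0.0
```

```bash
python3 -c "
from h import *
plan((422,-4,140),11.9)"
```

```text
t 0.82 at [ 298.  -298.2  207.4] F [ 0.4  0.4 -0.5] -> [1.0544, -0.1435, 0.2253] [-0.0004, -0.0006, -0.4946]
```

Request:
{"fn": "step_arm", "kwargs": {"deltas": [[[1.0,-0.14,0.225],[0,0,-0.495],1],[[1.0,-0.14,0.225],[0,0,-0.495],1],[[1.0,-0.14,0.225],[0,0,-0.495],1],[[1.0,-0.14,0.225],[0,0,-0.495],1],[[1.0,-0.14,0.225],[0,0,-0.495],1],[[1.0,-0.14,0.225],[0,0,-0.495],1],[[1.0,-0.14,0.225],[0,0,-0.495],1],[[1.0,-0.14,0.225],[0,0,-0.495],1],[[1.0,-0.14,0.225],[0,0,-0.495],1],[[1.0,-0.14,0.225],[0,0,-0.495],1]]}}

```text
t: 1.65
ee_pos: [414.7, -20.9, 139.9]
orientation: [-1.975, -2.442, 0.001]
ft_force: [-0.7, -0.5, 0.3]
width: 87.7
grasp_force: 0.0
```

Run:
```python
from h import *
w=shot("wrist")
b=cv2.cvtColor(np.array(w["pixels"]),cv2.COLOR_RGB2BGR)
cv2.imwrite("pics/w1.png",cv2.resize(b,(768,576),interpolation=cv2.INTER_CUBIC))
import pickle; pickle.dump(w,open("w1.pkl","wb"))
h=cv2.cvtColor(np.array(w["pixels"]),cv2.COLOR_RGB2HSV); m=cv2.inRange(h,(8,40,120),(30,200,255))
cs,_=cv2.findContours(m,cv2.RETR_EXTERNAL,cv2.CHAIN_APPROX_NONE)
for c in sorted(cs,key=cv2.contourArea)[::-1][:4]:
    r=cv2.minAreaRect(c); print(cv2.contourArea(c),np.round(r[0]),cv2.approxPolyDP(c,3,True)[:,0].tolist())
plan((422,-4,140),11.9)
```

```text
8126.0 [418.  72.] [[462, 0], [426, 0], [417, 62], [423, 0], [400, 0], [399, 7], [398, 0], [371, 134], [374, 140], [416, 153], [424, 150], [418, 147], [429, 76], [435, 77], [433, 98], [436, 79], [453, 75], [461, 13], [457, 9], [461, 8]]
2514.5 [348. 337.] [[230, 360], [300, 359], [382, 350], [449, 336], [466, 322], [402, 333], [393, 340], [314, 349], [311, 320], [301, 320], [303, 350], [231, 351]]
1575.5 [484. 217.] [[511, 185], [479, 229], [475, 218], [464, 213], [455, 220], [456, 228], [463, 234], [474, 235], [459, 251], [475, 261], [511, 216]]
583.0 [261. 173.] [[251, 148], [250, 197], [270, 198], [250, 196], [250, 171], [272, 178], [272, 197], [270, 148]]
t 1.7 at [414.5 -21.7 140.1] F [-0.5  0.1 -0.1] -> [0.0525, 0.0368, 0.0002] [-0.0005, -0.0, 0.0008]
```

View pics/w1.png

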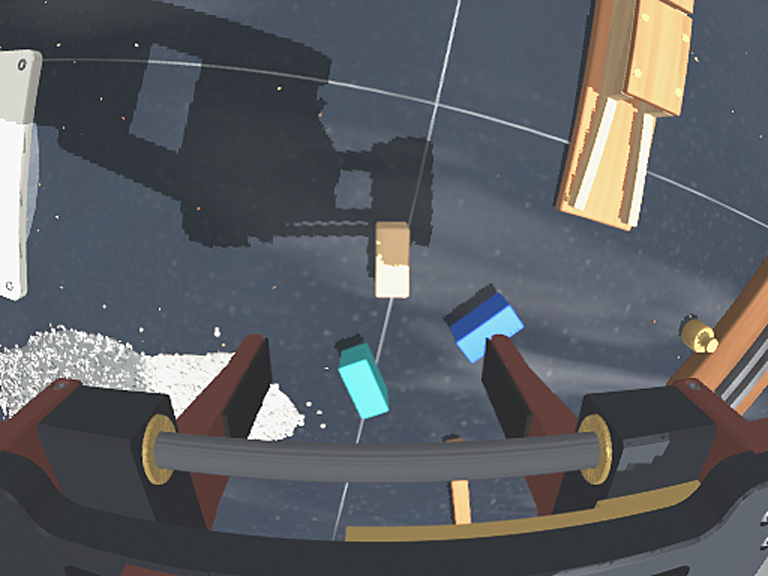

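The wrist view shows the root block at (392,260) lying straight along the image, with blue at (485,325) close to the fingers' right side, so I'll narrow the opening. Guide board rear corners are at (557,208) and (632,231).

Run:
```python
from h import *
import pickle
w=pickle.load(open("w1.pkl","rb")); t=pickle.load(open("ims0.pkl","rb"))["top"]
g=lambda u,v,z:np.round(onz(w,u/1.5-.17,v/1.5-.17,z),1)[:2].tolist()
print("blk z30",[g(*p,30) for p in[(376,222),(409,222),(409,297),(376,297)]])
def tri(a,b):
    (o1,d1),(o2,d2)=a,b; k=np.linalg.lstsq(np.c_[d1,-d2],o2-o1,rcond=None)[0]; return np.round((o1+k[0]*d1+o2+k[1]*d2)/2,1)
print("blk top tri",tri(ray(w,392.5/1.5,259.5/1.5),ray(t,249.2,247.8)))
print("board rear z12",g(557,208,12),g(632,231,12),"cover mouth z53",g(623,95,53),g(679,116,53))
print("stick tip",g(455,440,18))
plan((421,-4,140),11.9)
```

```text
blk z30 [[406.4, 17.4], [426.3, 21.8], [437.3, -25.6], [416.5, -30.0]]
blk top tri [422.4  -4.4  26.1]
board rear z12 [526.1, 52.9] [591.9, 53.1] cover mouth z53 [534.8, 134.0] [580.4, 137.0]
stick tip [503.1, -137.3]
t 1.7 at [414.5 -21.7 140.1] F [-0.5  0.1 -0.1] -> [0.0532, 0.0336, 0.0002] [-0.0005, -0.0, 0.0008]
```

Request:
{"fn": "step_arm", "kwargs": {"deltas": [[[0.053,0.034,0],[0,0,-0.005],0.0],[[0.053,0.034,0.0],[0,0,-0.005],0.0],[[0.053,0.034,0.1],[0,0,-0.005],0.0],[[0.053,0.034,0.2],[0,0,-0.005],0.0],[[0.053,0.034,0.3],[0,0,-0.005],0.0],[[0.053,0.034,0.38],[0,0,-0.005],0.0],[[0.053,0.034,0.412],[0,0,-0.005],0.0],[[0.053,0.034,0.412],[0,0,-0.005],0.0],[[0.053,0.034,0.412],[0,0,-0.005],0.0]]}}

```text
t: 2.45
ee_pos: [421.4, -4.8, 16.9]
orientation: [-1.971, -2.445, 0.001]
ft_force: [0.3, -0.4, 0.3]
width: 43.9
grasp_force: 0.0
```

Run:
```python
from h import *
plan((421.6,-4,16.5),12.4)
print(get_obs()["width"])
```

```text
t 2.45 at [421.4  -4.8  16.9] F [ 0.3 -0.4  0.3] -> [0.0025, 0.0013, 0.0014] [-0.0005, -0.0001, -0.0017]
43.912451788380686
```

Close and lift.

Request:
{"fn": "step_arm", "kwargs": {"deltas": [[[0.002,0.001,0.001],[0,0,-0.002],-1],[[0.002,0.001,0.001],[0,0,-0.002],-1],[[0.002,0.001,0.001],[0,0,-0.002],-1],[[0.002,0.001,0.001],[0,0,-0.002],-1],[[0.002,0.001,0.001],[0,0,-0.002],-1],[[0.002,0.001,0.001],[0,0,-0.002],-1],[[0,0,-0.1],[0,0,0],-1],[[0,0,-0.2],[0,0,0],-1],[[0,0,-0.25],[0,0,0],-1],[[0,0,-0.25],[0,0,0],-1],[[0,0,-0.25],[0,0,0],-1]]}}

```text
t: 3.37
ee_pos: [422.3, -4.0, 92.4]
orientation: [1.969, 2.445, 0.003]
ft_force: [0.1, -0.6, -1.4]
width: 20.7
grasp_force: 30.0
```

Run:
```python
from h import *
print(get_obs()["width"])
# guide: mouth ~(557.3,136.5), axis 90.7 deg
plan((557.9,90,60),0.8)
```

```text
20.730497046378595
t 3.37 at [422.3  -4.   92.4] F [ 0.1 -0.6 -1.4] -> [0.2095, 0.5083, 0.1092] [0.0018, 0.0003, 0.1342]
```

Request:
{"fn": "step_arm", "kwargs": {"deltas": [[[0.21,0.512,0.0],[0,0,0.134],-1],[[0.21,0.512,0.0],[0,0,0.134],-1],[[0.21,0.512,0.0],[0,0,0.134],-1],[[0.21,0.512,0.0],[0,0,0.134],-1],[[0.21,0.512,0.0],[0,0,0.134],-1],[[0.21,0.512,0.0],[0,0,0.134],-1],[[0.21,0.512,0.0],[0,0,0.134],-1]]}}

```text
t: 3.95
ee_pos: [556.3, 90.1, 89.8]
orientation: [-2.203, -2.236, 0.005]
ft_force: [-0.3, 0.6, 0.2]
width: 20.7
grasp_force: 30.0
```

Run:
```python
from h import *
w=shot("wrist")
b=cv2.cvtColor(np.array(w["pixels"]),cv2.COLOR_RGB2BGR)
cv2.imwrite("pics/w2.png",cv2.resize(b[0:300,140:380],None,fx=2,fy=2,interpolation=cv2.INTER_CUBIC))
import pickle; pickle.dump(w,open("w2.pkl","wb"))
plan((559,92,60),0.9)
```

```text
t 4.0 at [556.   89.7  90.1] F [-0.7 -0.1 -1. ] -> [0.0076, 0.0104, 0.1002] [-0.0024, 0.0004, -0.0011]
```

View pics/w2.png

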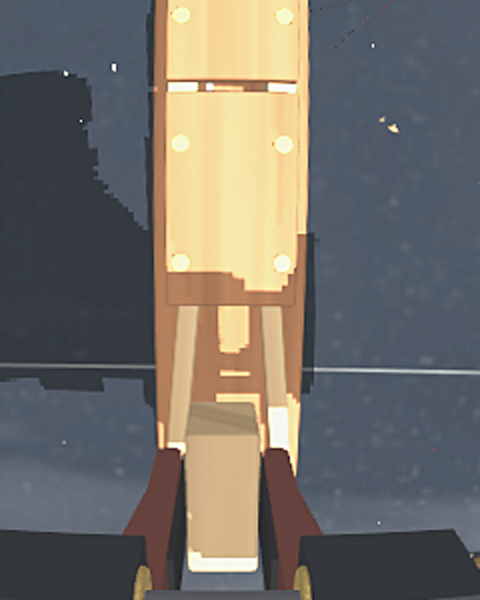

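The wrist crop (2x, column offset 140) shows the block held straight at (222,490), the cover's mouth edge at row 305 between columns 166 and 296, and the knife slot at row 85. The fences run down on both sides.

Run:
```python
from h import *
import pickle
w=pickle.load(open("w2.pkl","rb"))
g=lambda u,v,z:np.round(onz(w,u/2+140-.25,v/2-.25,z),1)[:2].tolist()
print("cover z53 mouth",g(166,305,53),g(296,305,53),"slot centre",g(167,87,53),g(297,87,53))
print("fence outer tops? mouth z24",g(178,306,24),g(197,306,24),g(261,306,24),g(281,306,24))
print("fence at row 440",g(168,440,24),g(187,440,24),g(268,440,24),g(288,440,24))
print("block lower front corners z~85",g(189,403,76),g(257,405,76))
print("top edges z103",g(187,435,106),g(262,433,106))
```

```text
cover z53 mouth [536.8, 137.2] [581.0, 138.0] slot centre [536.6, 211.3] [579.4, 212.2]
fence outer tops? mouth z24 [538.7, 132.0] [546.1, 132.0] [570.9, 132.5] [578.7, 132.6]
fence at row 440 [534.1, 75.7] [542.1, 75.9] [575.7, 76.5] [584.1, 76.5]
block lower front corners z~85 [546.0, 110.1] [567.3, 109.8]
top edges z103 [547.2, 111.5] [567.1, 112.4]
```

Request:
{"fn": "step_arm", "kwargs": {"deltas": [[[0.007,0.008,0.0],[0,0,0],-1],[[0.007,0.008,0.05],[0,0,0],-1],[[0.007,0.008,0.1],[0,0,0],-1],[[0.007,0.008,0.14],[0,0,0],-1],[[0.007,0.008,0.17],[0,0,0],-1],[[0.007,0.008,0.185],[0,0,0],-1],[[0.007,0.008,0.195],[0,0,0],-1],[[0.007,0.008,0.2],[0,0,0],-1],[[0.007,0.008,0.2],[0,0,0],-1],[[0.007,0.008,0.2],[0,0,0],-1]]}}

```text
t: 4.83
ee_pos: [560.9, 92.5, 32.0]
orientation: [2.206, 2.237, 0.001]
ft_force: [-0.2, 0.6, 0.3]
width: 21.0
grasp_force: 30.0
```

Request:
{"fn": "step_arm", "kwargs": {"deltas": [[[0,-0.007,0],[0,0,0],-1],[[0,-0.007,0.004],[0,0,0],-1],[[0,-0.007,0.008],[0,0,0],-1],[[0,-0.007,0.009],[0,0,0],-1],[[0,-0.007,0.009],[0,0,0],-1]]}}

```text
t: 5.25
ee_pos: [558.5, 92.4, 29.2]
orientation: [2.206, 2.237, 0.0]
ft_force: [-0.4, -0.3, 4.1]
width: 21.0
grasp_force: 30.0
```

Request:
{"fn": "step_arm", "kwargs": {"deltas": [[[0,0,0],[0,0,0],-0.3],[[0,0,0],[0,0,0],-0.2],[[0,0,0],[0,0,0],-0.2],[[0,0,0],[0,0,0],-0.2],[[0,0,-0.05],[0,0,0],-0.2],[[0,0,-0.15],[0,0,0],-0.2],[[0,0,-0.3],[0,0,0],-0.2],[[0,0,-0.35],[0,0,0],0.0],[[0,0,-0.35],[0,0,0],0]]}}

```text
t: 6.0
ee_pos: [561.5, 92.8, 138.4]
orientation: [2.202, 2.233, 0.01]
ft_force: [0.5, -0.8, -0.3]
width: 43.1
grasp_force: 0.0
```

Run:
```python
from h import *
w=shot("wrist"); t=shot("top")
b=cv2.cvtColor(np.array(w["pixels"]),cv2.COLOR_RGB2BGR)
cv2.imwrite("pics/w3.png",cv2.resize(b[60:300,140:380],None,fx=2.4,fy=2.4,interpolation=cv2.INTER_CUBIC))
import pickle; pickle.dump((w,t),open("w3.pkl","wb"))
plan((566.6,-297,140),22.3)
```

```text
t 6.1 at [558.7  92.4 134.3] F [-0.6 -0.1 -0.3] -> [-1.2983, 0.0083, -0.0193] [0.001, 0.0, -0.2502]
```

View pics/w3.png

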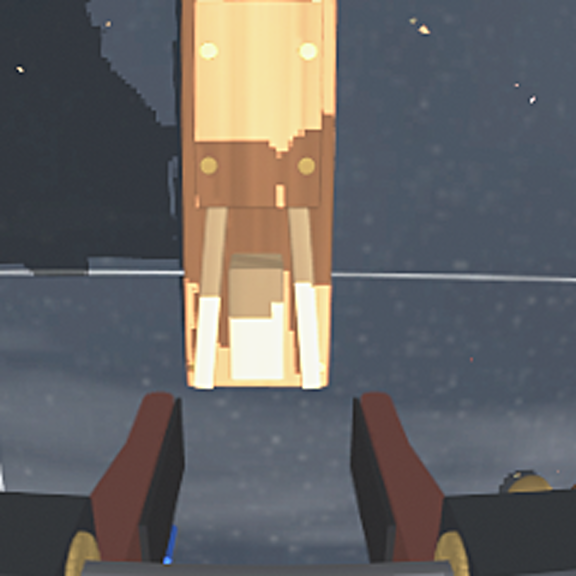

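The block sits straight in the trough, crop (256,320), between the fences. Next, the stick.

Request:
{"fn": "step_arm", "kwargs": {"deltas": [[[-0.9,0.006,-0.02],[0,0,-0.25],0],[[-0.9,0.006,-0.02],[0,0,-0.25],0],[[-0.9,0.006,-0.02],[0,0,-0.25],0],[[-0.9,0.006,-0.02],[0,0,-0.25],0],[[-0.9,0.006,-0.02],[0,0,-0.25],0],[[-0.9,0.006,-0.02],[0,0,-0.25],0],[[-0.9,0.006,-0.02],[0,0,-0.25],0],[[-0.9,0.006,-0.02],[0,0,-0.25],0],[[-0.9,0.006,-0.02],[0,0,-0.25],0]]}}

```text
t: 6.85
ee_pos: [562.7, -178.6, 137.8]
orientation: [-1.753, -2.603, 0.001]
ft_force: [-0.8, 1.3, -0.1]
width: 43.8
grasp_force: 0.0
```

Run:
```python
from h import *
import pickle
w,t=pickle.load(open("w3.pkl","rb"))
g=lambda u,v,z:np.round(onz(w,u/2.4+140-.2,v/2.4+60-.2,z),1)[:2].tolist()
print("block top z42",[g(*p,42) for p in[(229,268),(282,268),(285,379),(231,381)]])
print("fence rear z24",g(193,387,24),g(321,387,24),"mouth z53",g(195,207,53),g(319,207,53),"board rear z12",g(188,385,12),g(329,385,12))
w=shot("wrist")
b=cv2.cvtColor(np.array(w["pixels"]),cv2.COLOR_RGB2BGR)
cv2.imwrite("pics/w4.png",cv2.resize(b[0:380,140:400],None,fx=1.5,fy=1.5,interpolation=cv2.INTER_CUBIC))
pickle.dump(w,open("w4.pkl","wb"))
plan((566.6,-297,140),22.3)
```

```text
block top z42 [[548.4, 112.8], [568.1, 113.0], [570.2, 68.6], [549.1, 67.5]]
fence rear z24 [532.3, 57.1] [586.2, 57.8] mouth z53 [536.9, 137.3] [580.3, 137.8] board rear z12 [529.0, 53.0] [590.9, 53.7]
t 6.9 at [ 562.7 -177.3  138. ] F [0.8 0.1 0.6] -> [-0.3743, -0.1387, -0.0074] [-0.0016, -0.0017, -0.0012]
```

View pics/w4.png

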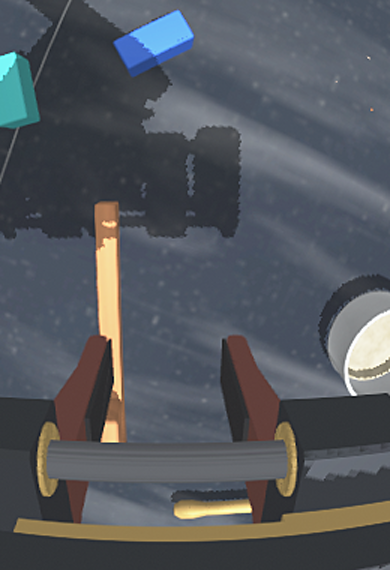

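The wrist crop shows the stick's tip end at (106,205) and its strip running down to about (115,430); the grip is hidden under the gripper bar.

Run:
```python
from h import *
import pickle
w=pickle.load(open("w4.pkl","rb"))
g=lambda u,v,z:np.round(onz(w,u/1.5+140-.2,v/1.5-.2,z),1)[:2].tolist()
rgb=np.array(w["pixels"]); h=cv2.cvtColor(rgb,cv2.COLOR_RGB2HSV); m=cv2.inRange(h,(4,80,60),(20,255,255))
for r in (139,145,160,175,190,205,215):
    x=np.where(m[r,195:225])[0]+195; print(r,x.min(),x.max(),[np.round(onz(w,q,r,18),1)[:2].tolist() for q in(x.min()-.5,x.max()+.5)])
print(g(96,204,18),g(118,203,18))
```

```text
139 203 218 [[502.1, -152.6], [516.5, -147.0]]
145 203 218 [[504.1, -158.1], [518.6, -152.4]]
160 204 219 [[510.1, -171.6], [524.8, -165.8]]
175 204 219 [[515.3, -185.8], [530.1, -179.8]]
190 205 219 [[521.4, -200.0], [535.4, -194.2]]
205 205 220 [[526.7, -215.0], [541.9, -208.7]]
215 206 220 [[531.3, -224.9], [545.6, -218.9]]
[502.2, -149.3] [515.2, -143.5]
```

```bash
python3 -c "
from h import *
plan((568,-298,140),22.0)"
```

```text
t 6.9 at [ 562.7 -177.3  138. ] F [0.8 0.1 0.6] -> [-0.3791, -0.1356, -0.0074] [-0.0016, -0.0017, 0.0023]
```

Request:
{"fn": "step_arm", "kwargs": {"deltas": [[[-0.379,-0.136,0],[0,0,0.002],0],[[-0.379,-0.136,0],[0,0,0.002],0],[[-0.379,-0.136,0],[0,0,0.002],0],[[-0.379,-0.136,0],[0,0,0.002],0],[[-0.379,-0.136,0.1],[0,0,0.002],0],[[-0.379,-0.136,0.2],[0,0,0.002],0],[[-0.379,-0.136,0.3],[0,0,0.002],0],[[-0.379,-0.136,0.36],[0,0,0.002],0],[[-0.379,-0.136,0.38],[0,0,0.002],0],[[-0.379,-0.136,0.385],[0,0,0.002],0],[[-0.379,-0.136,0.385],[0,0,0.002],0],[[-0.379,-0.136,0.385],[0,0,0.002],0]]}}

```text
t: 7.9
ee_pos: [570.4, -297.9, 25.6]
orientation: [1.752, 2.606, 0.0]
ft_force: [-1.0, 0.3, 1.1]
width: 43.8
grasp_force: 0.0
```

Run:
```python
from h import *
plan((568,-298,22),22.0)
w=shot("wrist"); h=cv2.cvtColor(np.array(w["pixels"]),cv2.COLOR_RGB2HSV); m=cv2.inRange(h,(4,80,60),(20,255,255))
b=cv2.cvtColor(np.array(w["pixels"]),cv2.COLOR_RGB2BGR)
cv2.imwrite("pics/w5.png",cv2.resize(b[0:380,140:400],None,fx=1.5,fy=1.5,interpolation=cv2.INTER_CUBIC))
```

```text
t 7.9 at [ 570.4 -297.9   25.6] F [-1.   0.3  1.1] -> [0.0027, -0.0075, 0.0118] [0.0007, 0.0008, 0.0019]
```

View pics/w5.png

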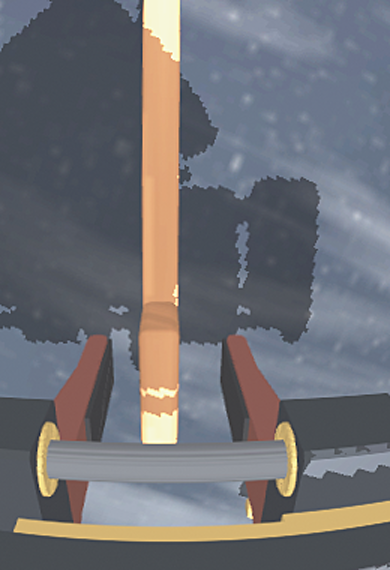

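The grip, crop (160,375), stands between the fingers, about 2 mm left of centre. Correct that, grip and lift.

Request:
{"fn": "step_arm", "kwargs": {"deltas": [[[0.003,-0.0075,0.01],[0,0,0.002],0],[[0.003,-0.0075,0.01],[0,0,0.002],-1],[[0.003,-0.0075,0.01],[0,0,0.002],-1],[[0.003,-0.0075,0.01],[0,0,0.002],-1],[[0.003,-0.0075,0.01],[0,0,0.002],-1],[[0.003,-0.0075,0.01],[0,0,0.002],-1],[[0.003,-0.0075,0.01],[0,0,0.002],-1],[[0.003,-0.0075,0.01],[0,0,0.002],-1]]}}

```text
t: 8.62
ee_pos: [567.1, -298.3, 21.5]
orientation: [1.758, 2.604, -0.0]
ft_force: [-0.5, 0.4, 0.6]
width: 13.7
grasp_force: 30.0
```

Request:
{"fn": "step_arm", "kwargs": {"deltas": [[[0,0,-0.1],[0,0,0],-1],[[0,0,-0.2],[0,0,0],-1],[[0,0,-0.25],[0,0,0],-1],[[0,0,-0.25],[0,0,0],-1],[[0,0,-0.25],[0,0,0],-1]]}}

```text
t: 9.03
ee_pos: [567.3, -298.4, 96.9]
orientation: [1.757, 2.602, 0.0]
ft_force: [0.6, -0.1, -1.6]
width: 13.8
grasp_force: 30.0
```

Run:
```python
from h import *
o=get_obs();print(o["width"],np.round(o["moment"],2))
# tip 165 ahead of grip; staged behind the block: tip at y~35 -> TCP y -130
plan((560.5,-135,98),0.7)
```

```text
13.806064255641306 [-0.07 -0.08 -0.01]
t 9.03 at [ 567.3 -298.4   96.9] F [ 0.6 -0.1 -1.6] -> [0.5138, 0.1825, -0.0043] [0.0008, 0.0007, 0.2472]
```

Request:
{"fn": "step_arm", "kwargs": {"deltas": [[[0.51,0.1825,0],[0,0,0.247],-1],[[0.51,0.1825,0],[0,0,0.247],-1],[[0.51,0.1825,0],[0,0,0.247],-1],[[0.51,0.1825,0],[0,0,0.247],-1],[[0.51,0.1825,0],[0,0,0.247],-1],[[0.51,0.1825,0],[0,0,0.247],-1],[[0.51,0.1825,0],[0,0,0.247],-1],[[0.51,0.1825,0],[0,0,0.247],-1],[[0.51,0.1825,0],[0,0,0.247],-1]]}}

```text
t: 9.78
ee_pos: [560.4, -137.0, 95.9]
orientation: [-2.209, -2.233, 0.001]
ft_force: [0.1, -0.2, -0.5]
width: 13.4
grasp_force: 30.0
```

Run:
```python
from h import *
import pickle
plan((560.5,-135,40),0.7)
w=shot("wrist"); s=shot("scene"); pickle.dump((w,s),open("w6.pkl","wb"))
b=cv2.cvtColor(np.array(w["pixels"]),cv2.COLOR_RGB2BGR)[0:330,170:350]
c=cv2.cvtColor(np.array(s["pixels"]),cv2.COLOR_RGB2BGR)[150:260,140:330]
B=cv2.resize(b,None,fx=1.8,fy=1.8,interpolation=cv2.INTER_CUBIC); C=cv2.resize(c,None,fx=2.4,fy=2.4,interpolation=cv2.INTER_CUBIC)
D=np.zeros((594,B.shape[1]+C.shape[1],3),np.uint8); D[:,:B.shape[1]]=B; D[:C.shape[0],B.shape[1]:]=C; print(D.shape)
cv2.imwrite("pics/w6.png",D)
```

```text
t 9.78 at [ 560.4 -137.    95.9] F [ 0.1 -0.2 -0.5] -> [0.0068, 0.0004, 0.1862] [-0.0003, -0.0, -0.0008]
(594, 780, 3)
```

View pics/w6.png

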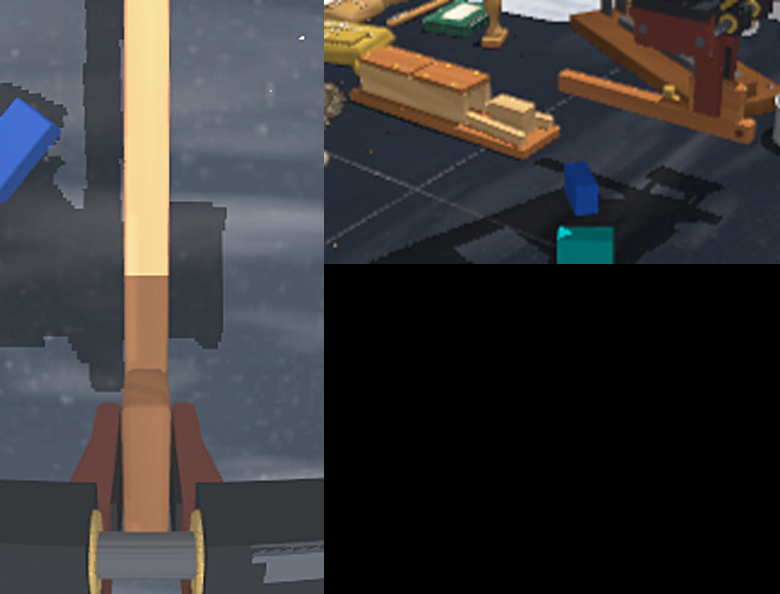

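The wrist crop shows the stick held straight (strip columns 124–168, grip front at row ~375). The scene crop shows the tip at (560,75) about level, and the block in the trough at (515,105).

Run:
```python
from h import *
import pickle
w,s=pickle.load(open("w6.pkl","rb"))
g=lambda u,v,z:np.round(onz(w,u/1.8+170-.2,v/1.8-.2,z),1)[:2].tolist()
S=lambda u,v,z:np.round(onz(s,(u-324)/2.4+140-.2,v/2.4+150-.2,z),1)[:2].tolist()
print("strip front rows",g(124,2,92.4),g(168,2,92.4),"mid",g(124,270,92.4),g(168,270,92.4))
print("grip front bottom",g(146,370,92.4),"top",g(146,405,124.4))
print("tip top scene",S(560,71,92.4),S(558,71,92.4),"bottom",S(561,90,74.4))
print("block rear top",S(516,117,42),S(536,104,42))
```

```text
strip front rows [552.6, 2.9] [566.1, 3.1] mid [553.4, -82.8] [567.2, -82.6]
grip front bottom [560.7, -115.9] top [560.7, -114.5]
tip top scene [558.7, 28.3] [557.6, 29.9] bottom [555.4, 25.1]
block rear top [535.3, 66.2] [569.8, 68.4]
```

Request:
{"fn": "step_arm", "kwargs": {"deltas": [[[0,0.002,0.08],[0,0,0],-1],[[0,0.002,0.15],[0,0,0],-1],[[0,0.002,0.19],[0,0,0],-1],[[0,0.002,0.195],[0,0,0],-1],[[0,0.002,0.195],[0,0,0],-1],[[0,0.002,0.195],[0,0,0],-1]]}}

```text
t: 10.38
ee_pos: [561.6, -136.2, 38.4]
orientation: [2.208, 2.234, 0.001]
ft_force: [-0.2, -0.2, 0.2]
width: 13.6
grasp_force: 30.0
```

Request:
{"fn": "step_arm", "kwargs": {"deltas": [[[0.03,0,0],[0,0,0],-1],[[0.06,0,0],[0,0,0],-1],[[0.08,0,0],[0,0,0],-1],[[0.1,0,0],[0,0,0],-1],[[0.12,0,0],[0,0,0],-1],[[0.13,0,0],[0,0,0],-1],[[0.14,0,0],[0,0,0],-1],[[0.15,0,0],[0,0,0],-1],[[0.16,0,0],[0,0,0],-1],[[0.17,0,0],[0,0,0],-1],[[0.18,0,0],[0,0,0],-1],[[0.19,0,0],[0,0,0],-1]]}}

```text
t: 11.38
ee_pos: [560.5, -78.7, 37.9]
orientation: [2.208, 2.235, 0.0]
ft_force: [-0.5, -0.4, -0.8]
width: 13.9
grasp_force: 30.0
```

Request:
{"fn": "step_arm", "kwargs": {"deltas": [[[0.01,0,0],[0,0,0],-1],[[0.02,0,0],[0,0,0],-1],[[0.03,0,0],[0,0,0],-1],[[0.04,0,0],[0,0,0],-1],[[0.05,0,0],[0,0,0],-1],[[0.06,0,0],[0,0,0],-1],[[0.07,0,0],[0,0,0],-1],[[0.08,0,0],[0,0,0],-1]]}}

```text
t: 12.05
ee_pos: [560.2, -54.6, 37.9]
orientation: [-2.207, -2.235, 0.0]
ft_force: [-0.1, 0.3, -0.1]
width: 13.7
grasp_force: 30.0
```

Request:
{"fn": "step_arm", "kwargs": {"deltas": [[[0.01,0,0],[0,0,0],-1],[[0.02,0,0],[0,0,0],-1],[[0.03,0,0],[0,0,0],-1],[[0.04,0,0],[0,0,0],-1],[[0.05,0,0],[0,0,0],-1],[[0.06,0,0],[0,0,0],-1],[[0.07,0,0],[0,0,0],-1]]}}

```text
t: 12.63
ee_pos: [559.9, -33.6, 37.9]
orientation: [-2.208, -2.235, 0.0]
ft_force: [-0.4, -0.3, 0.1]
width: 14.0
grasp_force: 30.0
```

Request:
{"fn": "step_arm", "kwargs": {"deltas": [[[0.0067,0,0],[0,0,0],-1],[[0.0133,0,0],[0,0,0],-1],[[0.02,0,0],[0,0,0],-1],[[0.0267,0,0],[0,0,0],-1],[[0.0333,0,0],[0,0,0],-1],[[0.04,0,0],[0,0,0],-1],[[0.0467,0,0],[0,0,0],-1],[[0.0533,0,0],[0,0,0],-1]]}}

```text
t: 13.3
ee_pos: [559.7, -17.7, 37.9]
orientation: [2.208, 2.235, 0.0]
ft_force: [0.0, 0.9, -1.3]
width: 14.2
grasp_force: 30.0
```

Request:
{"fn": "step_arm", "kwargs": {"deltas": [[[0.0067,0,0],[0,0,0],-1],[[0.0133,0,0],[0,0,0],-1],[[0.02,0,0],[0,0,0],-1],[[0.0267,0,0],[0,0,0],-1],[[0.0333,0,0],[0,0,0],-1],[[0.04,0,0],[0,0,0],-1],[[0.0467,0,0],[0,0,0],-1],[[0.0533,0,0],[0,0,0],-1]]}}

```text
t: 13.97
ee_pos: [559.7, -1.9, 37.9]
orientation: [2.207, 2.235, 0.0]
ft_force: [-0.4, -3.5, -0.1]
width: 14.2
grasp_force: 30.0
```

Request:
{"fn": "step_arm", "kwargs": {"deltas": [[[0.0033,0,0],[0,0,0],-1],[[0.0067,0,0],[0,0,0],-1],[[0.01,0,0],[0,0,0],-1],[[0.0133,0,0],[0,0,0],-1]]}}

```text
t: 14.3
ee_pos: [559.5, 2.1, 37.9]
orientation: [2.207, 2.235, 0.0]
ft_force: [1.3, -3.2, -0.0]
width: 13.7
grasp_force: 30.0
```

Request:
{"fn": "step_arm", "kwargs": {"deltas": [[[0.0033,0,0],[0,0,0],-1],[[0.0067,0,0],[0,0,0],-1],[[0.01,0,0],[0,0,0],-1]]}}

```text
t: 14.55
ee_pos: [559.5, 5.2, 37.9]
orientation: [2.208, 2.235, 0.0]
ft_force: [0.9, -2.6, 0.6]
width: 13.8
grasp_force: 30.0
```

Request:
{"fn": "step_arm", "kwargs": {"deltas": [[[0.0033,0,0],[0,0,0],-1],[[0.0067,0,0],[0,0,0],-1],[[0.01,0,0],[0,0,0],-1]]}}

```text
t: 14.8
ee_pos: [559.5, 8.2, 37.9]
orientation: [2.208, 2.235, 0.0]
ft_force: [0.8, -3.1, -1.2]
width: 13.9
grasp_force: 30.0
```

Request:
{"fn": "step_arm", "kwargs": {"deltas": [[[0.0033,0,0],[0,0,0],-1],[[0.0033,0,0],[0,0,0],-1]]}}

```text
t: 14.97
ee_pos: [559.4, 9.4, 37.9]
orientation: [-2.207, -2.235, -0.0]
ft_force: [1.2, -2.0, -1.6]
width: 14.1
grasp_force: 30.0
```

Request:
{"fn": "step_arm", "kwargs": {"deltas": [[[0.0033,0,0],[0,0,0],-1],[[0.0033,0,0],[0,0,0],-1]]}}

```text
t: 15.13
ee_pos: [559.4, 10.2, 37.9]
orientation: [2.208, 2.235, 0.0]
ft_force: [0.5, -2.6, -1.0]
width: 14.0
grasp_force: 30.0
```

Request:
{"fn": "step_arm", "kwargs": {"deltas": [[[0.0033,0,0],[0,0,0],-1],[[0.0033,0,0],[0,0,0],-1]]}}

```text
t: 15.3
ee_pos: [559.4, 11.2, 37.9]
orientation: [2.208, 2.235, 0.0]
ft_force: [1.0, -2.0, -0.5]
width: 14.3
grasp_force: 30.0
```

Request:
{"fn": "step_arm", "kwargs": {"deltas": [[[0.0017,0,0],[0,0,0],-1],[[0.0033,0,0],[0,0,0],-1]]}}

```text
t: 15.47
ee_pos: [559.4, 12.0, 37.9]
orientation: [2.208, 2.235, 0.0]
ft_force: [1.1, -2.5, 0.7]
width: 13.8
grasp_force: 30.0
```

Request:
{"fn": "step_arm", "kwargs": {"deltas": [[[0.0017,0,0],[0,0,0],-1],[[0.0033,0,0],[0,0,0],-1]]}}

```text
t: 15.63
ee_pos: [559.4, 13.1, 37.9]
orientation: [2.208, 2.235, 0.0]
ft_force: [1.5, -2.7, -0.2]
width: 13.9
grasp_force: 30.0
```

Request:
{"fn": "step_arm", "kwargs": {"deltas": [[[0.0017,0,0],[0,0,0],-1],[[0.0033,0,0],[0,0,0],-1]]}}

```text
t: 15.8
ee_pos: [559.4, 14.1, 37.9]
orientation: [2.208, 2.235, 0.0]
ft_force: [1.7, -2.8, -0.2]
width: 14.0
grasp_force: 30.0
```

Request:
{"fn": "step_arm", "kwargs": {"deltas": [[[0.0017,0,0],[0,0,0],-1],[[0.0033,0,0],[0,0,0],-1]]}}

```text
t: 15.97
ee_pos: [559.3, 15.1, 37.9]
orientation: [2.208, 2.235, 0.0]
ft_force: [2.0, -2.7, -0.9]
width: 13.6
grasp_force: 30.0
```

Request:
{"fn": "step_arm", "kwargs": {"deltas": [[[0.0017,0,0],[0,0,0],-1],[[0.0033,0,0],[0,0,0],-1]]}}

```text
t: 16.13
ee_pos: [559.3, 16.1, 37.9]
orientation: [2.208, 2.235, 0.0]
ft_force: [1.9, -2.9, -0.1]
width: 14.2
grasp_force: 30.0
```

Request:
{"fn": "step_arm", "kwargs": {"deltas": [[[0.0017,0,0],[0,0,0],-1],[[0.0033,0,0],[0,0,0],-1]]}}

```text
t: 16.3
ee_pos: [559.3, 17.1, 37.9]
orientation: [2.207, 2.235, 0.0]
ft_force: [1.7, -4.0, 0.0]
width: 14.1
grasp_force: 30.0
```

Request:
{"fn": "step_arm", "kwargs": {"deltas": [[[0.0017,0,0],[0,0,0],-1],[[0.0033,0,0],[0,0,0],-1]]}}

```text
t: 16.47
ee_pos: [559.3, 18.1, 37.9]
orientation: [2.207, 2.235, 0.0]
ft_force: [2.6, -3.2, -0.1]
width: 13.9
grasp_force: 30.0
```

Request:
{"fn": "step_arm", "kwargs": {"deltas": [[[0.0017,0,0],[0,0,0],-1],[[0.0025,0,0],[0,0,0],-1]]}}

```text
t: 16.63
ee_pos: [559.3, 18.8, 37.9]
orientation: [-2.208, -2.235, -0.0]
ft_force: [0.6, -2.6, -0.2]
width: 13.7
grasp_force: 30.0
```

Noise only; continue.

Request:
{"fn": "step_arm", "kwargs": {"deltas": [[[0.0017,0,0],[0,0,0],-1],[[0.0033,0,0],[0,0,0],-1]]}}

```text
t: 16.8
ee_pos: [559.3, 19.8, 37.9]
orientation: [2.208, 2.235, 0.0]
ft_force: [2.0, -3.0, -0.0]
width: 13.9
grasp_force: 30.0
```

Request:
{"fn": "step_arm", "kwargs": {"deltas": [[[0.0017,0,0],[0,0,0],-1],[[0.0033,0,0],[0,0,0],-1]]}}

```text
t: 16.97
ee_pos: [559.3, 20.7, 37.9]
orientation: [2.207, 2.235, 0.0]
ft_force: [2.2, -4.3, 0.6]
width: 13.9
grasp_force: 30.0
```

Request:
{"fn": "step_arm", "kwargs": {"deltas": [[[0.0017,0,0],[0,0,0],-1],[[0.0033,0,0],[0,0,0],-1]]}}

```text
t: 17.13
ee_pos: [559.4, 21.6, 37.9]
orientation: [2.207, 2.235, 0.0]
ft_force: [2.8, -5.1, 0.5]
width: 14.1
grasp_force: 30.0
```

Request:
{"fn": "step_arm", "kwargs": {"deltas": [[[0.0017,0,0],[0,0,0],-1],[[0.0025,0,0],[0,0,0],-1]]}}

```text
t: 17.3
ee_pos: [559.4, 22.3, 38.0]
orientation: [2.207, 2.235, 0.0]
ft_force: [2.5, -5.4, 0.5]
width: 13.9
grasp_force: 30.0
```

```bash
python3 -c "
from h import *
plan((559.4,22,38),0.7)"
```

```text
t 17.3 at [559.4  22.3  38. ] F [ 2.5 -5.4  0.5] -> [-0.0011, -0.0001, -0.0001] [0.0003, 0.0001, 0.0002]
```

Request:
{"fn": "step_arm", "kwargs": {"deltas": [[[0.0012,0,0],[0,0,0],-1],[[0.0024,0,0],[0,0,0],-1]]}}

```text
t: 17.47
ee_pos: [559.4, 22.9, 38.0]
orientation: [2.207, 2.235, 0.0]
ft_force: [2.6, -5.2, 0.6]
width: 14.0
grasp_force: 30.0
```

Request:
{"fn": "step_arm", "kwargs": {"deltas": [[[0,0,0],[0,0,0],-1]]}}

```text
t: 17.55
ee_pos: [559.4, 23.0, 38.0]
orientation: [2.207, 2.235, 0.0]
ft_force: [2.0, -4.9, -0.6]
width: 13.8
grasp_force: 30.0
```

Request:
{"fn": "step_arm", "kwargs": {"deltas": [[[0,0,0],[0,0,0],-1]]}}

```text
t: 17.63
ee_pos: [559.4, 23.0, 38.0]
orientation: [2.207, 2.235, 0.0]
ft_force: [2.6, -4.8, -0.4]
width: 13.8
grasp_force: 30.0
```

Request:
{"fn": "step_arm", "kwargs": {"deltas": [[[0.001,0,0],[0,0,0],-1],[[0.002,0,0],[0,0,0],-1]]}}

```text
t: 17.8
ee_pos: [559.5, 23.5, 38.0]
orientation: [2.207, 2.235, 0.0]
ft_force: [2.5, -6.4, 0.4]
width: 13.7
grasp_force: 30.0
```

Request:
{"fn": "step_arm", "kwargs": {"deltas": [[[0.001,0,0],[0,0,0],-1],[[0.002,0,0],[0,0,0],-1]]}}

```text
t: 17.97
ee_pos: [559.4, 24.0, 38.0]
orientation: [2.207, 2.235, 0.0]
ft_force: [2.4, -7.4, 2.0]
width: 14.1
grasp_force: 30.0
```

Force rises about 1 N/mm, from the 2.8 N drag level to 7.4 N, so the block bears on the pad with the front about 94 mm past the mouth. Draw the stick out.

Request:
{"fn": "step_arm", "kwargs": {"deltas": [[[-0.005,0,0],[0,0,0],-1],[[-0.01,0,0],[0,0,0],-1],[[-0.02,0,0],[0,0,0],-1],[[-0.04,0,0],[0,0,0],-1],[[-0.07,0,0],[0,0,0],-1],[[-0.1,0,0],[0,0,0],-1],[[-0.13,0,0],[0,0,0],-1],[[-0.17,0,0],[0,0,0],-1],[[-0.21,0,0],[0,0,0],-1],[[-0.26,0,0],[0,0,0],-1],[[-0.32,0,0],[0,0,0],-1],[[-0.4,0,0],[0,0,0],-1],[[-0.5,0,0],[0,0,0],-1],[[-0.6,0,0],[0,0,0],-1],[[-0.7,0,0],[0,0,0],-1],[[-0.8,0,0],[0,0,0],-1],[[-0.85,0,0],[0,0,0],-1],[[-0.85,0,0],[0,0,0],-1],[[-0.85,0,0],[0,0,0],-1]]}}

```text
t: 19.55
ee_pos: [561.8, -231.4, 37.7]
orientation: [-2.21, -2.232, -0.0]
ft_force: [-0.4, -0.2, -1.3]
width: 13.9
grasp_force: 30.0
```

```bash
python3 -c "
from h import *
plan((562.5,-230,22),0.7)"
```

```text
t 19.55 at [ 561.8 -231.4   37.7] F [-0.4 -0.2 -1.3] -> [0.0045, 0.0024, 0.0523] [-0.0003, -0.0003, -0.0013]
```

Request:
{"fn": "step_arm", "kwargs": {"deltas": [[[0,0,0.015],[0,0,0],-1],[[0,0,0.03],[0,0,0],-1],[[0,0,0.042],[0,0,0],-1],[[0,0,0.048],[0,0,0],-1],[[0,0,0.052],[0,0,0],-1],[[0,0,0.053],[0,0,0],-1],[[0,0,0.053],[0,0,0],-1]]}}

```text
t: 20.13
ee_pos: [562.4, -230.3, 21.9]
orientation: [-2.207, -2.236, 0.0]
ft_force: [-0.2, -0.4, -0.7]
width: 13.7
grasp_force: 30.0
```

Request:
{"fn": "step_arm", "kwargs": {"deltas": [[[0,0,0.002],[0,0,0],-1],[[0,0,0.003],[0,0,0],-1],[[0,0,0.003],[0,0,0],-1]]}}

```text
t: 20.38
ee_pos: [562.6, -230.6, 21.4]
orientation: [2.207, 2.235, 0.001]
ft_force: [0.4, 1.5, 1.8]
width: 13.7
grasp_force: 30.0
```

Contact. Release, rise and check.

Request:
{"fn": "step_arm", "kwargs": {"deltas": [[[0,0,0],[0,0,0],-0.5],[[0,0,0],[0,0,0],-0.3],[[0,0,0],[0,0,0],-0.2],[[0,0,0],[0,0,0],-0.2],[[0,0,0],[0,0,0],-0.2],[[0,0,-0.05],[0,0,0],-0.2],[[0,0,-0.15],[0,0,0],-0.2],[[0,0,-0.28],[0,0,0],-0.2],[[0,0,-0.4],[0,0,0],-0.2],[[0,0,-0.5],[0,0,0],-0.2],[[0,0,-0.5],[0,0,0],-0.2],[[0,0,-0.5],[0,0,0],-0.2]]}}

```text
t: 21.38
ee_pos: [563.5, -231.1, 173.1]
orientation: [2.205, 2.233, 0.002]
ft_force: [0.4, 0.3, -0.6]
width: 35.0
grasp_force: 0.0
```

Run:
```python
from h import *
t=shot("top"); s=shot("scene"); o=get_obs(); print(o["t"],o["ee_pos"],o["width"])
b=cv2.cvtColor(np.array(t["pixels"]),cv2.COLOR_RGB2BGR)[100:270,100:400]
c=cv2.cvtColor(np.array(s["pixels"]),cv2.COLOR_RGB2BGR)[150:270,140:400]
B=cv2.resize(b,None,fx=2,fy=2,interpolation=cv2.INTER_CUBIC); C=cv2.resize(c,None,fx=2,fy=2,interpolation=cv2.INTER_CUBIC)
D=np.zeros((B.shape[0]+C.shape[0],600,3),np.uint8); D[:B.shape[0]]=B; D[B.shape[0]:,:C.shape[1]]=C
cv2.imwrite("pics/end.png",D)
```

```text
21.4833 [ 561.59135646 -230.30542023  170.12159626] 35.290145473304364
```

View pics/end.png

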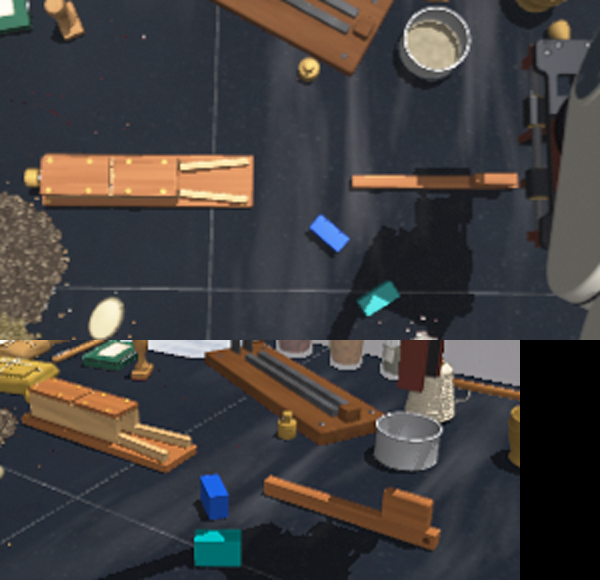

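The end view shows the trough empty at (215,180) with the block inside the tunnel. The stick lies flat at (435,182), clear of the guide, and the bystanders are where they were.

```bash
python3 -c "
from workcell import *
print(close_job())"
```

```text
the job is handed in; nothing more can be done
None
```

The job is handed in at about 21.5 s. By feel, the root block bears on the end-stop pad: the push force rose steadily to a 7.4 N peak, though the tunnel hides it from view. The push stick lies on the worktop clear of the guide, and the weight, tin and stone were not moved.

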